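Line up a glaze blend from the yellow to the brown

ROBOT

A 6-joint arm with a two-finger parallel gripper is mounted at the origin on the work surface. World frame = base frame: x ahead of the robot, y to its left, z up, the work surface at z = 0. Lengths are in m, angles in rad, forces in N, time in s.
With the tool pointing down it reaches from about 0.35 to 0.85 m from the base axis. Payload 8.1 kg.
Tool frame: the origin (TCP) lies between the finger pads; the fingertips stand 25 mm ahead of it and the grasp point (between the pads) lies 6 mm ahead of it; z points along the fingers, y is the line along which they close (so a half turn about z gives the same grasp; the last joint's range is limited). The gripper opens to 93 mm and grips with 3 to 60 N. Pads are 15 mm wide; open, the fingers measure 128 mm over their backs; the gripper's body (75 mm by 188 mm) begins 65 mm behind the grasp point.
Start: joints at [-1.341, 0.13, 1.488, -0, 1.523, -0.085], TCP at [0.186, -0.571, 0.244] pointing down, gripper open.
Joint ranges: [-2.96, 2.96], [-0.89, 2.26], [0.02, 2.5], [-1.34, 4.48], [0, 2.73], [-2.66, 2.66]. Speed limits (rad/s): [2.39, 2.39, 2.79, 3.14, 3.14, 3.14].

INTERFACE

Orientations are given as a unit quaternion [x, y, z, w].
In Python, from cell import arm gives the robot as it stands.
- The arm moves only by the tool apply_moves, never from a script. Its argument "motion" is a list of rows, each an object of numbers: "dx", "dy", "dz": the shift along the tool's x, y, z in mm; "roll": the turn about the tool's z in degrees. In form: [{"dx": .., "dy": .., "dz": .., "roll": ..}, ...]. A call has exactly 5 rows; each row is the pose to reach, as a shift and turn from the pose commanded when the call began, along the tool's axes at that moment; what a row does not reach only later rows make up. A row lasts 1/12 s, in which the tool goes at most 41.7 mm and 7.16 degrees, less where a joint would pass 70% of its speed; a pose out of reach is approached as far as the arm can. A call with a gripper value outside its range is refused whole. "fingers" is the finger opening in mm, from 0 to 93, set as the call begins (left out, the last holds). The fingers move at their own pace and stop on an object; the grip force is fixed at half the most. Time passes only in rows, so rows that repeat a pose let the fingers close, or fill a call up. It gives the time, the measured TCP pose, the force, the opening and the grip force at its end, in the units of the state.
- arm.state(): the state, without advancing time (a new reading comes with each control period).
- arm.capture(name): name is "scene" or "top" or "wrist"; returns (picture, depth): 480x640x3 uint8, red, green, blue; 480x640 float32, m along the optical axis (not along the pixel's ray), 0 where there is no reading.
- arm.camera_model(name): a dict with "fx", "fy", "cx", "cy" (pixels), "R" (3x3) and "t" (3): a world point X has camera coordinates R X + t; the wrist camera has in their place "mount" (4x4, takes a point from camera to tool coordinates, whose origin is the TCP and whose axes are the flange's). Camera axes: x right, y down, z forward; pixel columns grow to the right and rows downward; lengths in m; the calibration is good to about 2 mm. A picture is of the moment at which its call begins: read the wrist's pose just before it. camera_model takes no time and is no camera call.
- arm.close_job(): hands the job in; it is judged then, once.
The state is a dict: "clock": time; "q": joint angles; "joint_vel": joint speeds; "tau": joint torques, N m; "tcp_pos": TCP position; "eef_rot": TCP orientation; "ft_force": force on the tool from outside, world axes, zero at the start; "torque": the same for the moment, N m; "finger_gap": finger opening in m; "grip_force": force on a finger pad.
Only numpy, scipy, OpenCV 4.12 (cv2) and the standard library are available. Lean on these libraries where they do the work, as an engineer would, in place of code of your own. Each camera call takes 0.05 s, during which the arm holds its last target. There are 200 camera calls.

TASK

The four glazed test beakers are a blend series between the yellow glaze and the brown glaze in the two jars at the ends of the board. Stand them upright on the four cork pads in order of shade, the palest on the pad next to the yellow jar through to the darkest next to the brown jar, each in the middle of its own pad. Set them down gently, drop or tip none, and leave the two jars where they are.

Things in the scene. Friction and masses are not known exactly. Their poses are not given: they have to be found in the camera images.
- beaker_cream: loose glazed test beaker, palest of the four: cream, light yellow-white; all four have one shape: open round cup 80 mm high, outside diameter 56 mm over the upper half, wall 3.5 mm, narrowing to a bare pinkish clay foot 46 mm across; about 0.14 kg. Starts upright on a 2 mm slate-grey mat. Origin: centre of the foot's underside; z up along the cup's axis
- beaker_honey: loose glazed test beaker, second palest: honey yellow-orange; all four have one shape: open round cup 80 mm high, outside diameter 56 mm over the upper half, wall 3.5 mm, narrowing to a bare pinkish clay foot 46 mm across; about 0.14 kg. Starts upright on a 2 mm slate-grey mat. Origin: centre of the foot's underside; z up along the cup's axis
- beaker_amber: loose glazed test beaker, third: mid reddish brown, amber; all four have one shape: open round cup 80 mm high, outside diameter 56 mm over the upper half, wall 3.5 mm, narrowing to a bare pinkish clay foot 46 mm across; about 0.14 kg. Starts upright on a 2 mm slate-grey mat. Origin: centre of the foot's underside; z up along the cup's axis
- beaker_brown: loose glazed test beaker, darkest of the four: almost black brown; all four have one shape: open round cup 80 mm high, outside diameter 56 mm over the upper half, wall 3.5 mm, narrowing to a bare pinkish clay foot 46 mm across; about 0.14 kg. Starts upright on a 2 mm slate-grey mat. Origin: centre of the foot's underside; z up along the cup's axis
- pad_1: first pad, at the row's left (+y) end: cork disc 70 mm in diameter, 4 mm thick, on a fixed plywood board (400 by 110 mm, top 30 mm above the table) turned at most 0.15 rad. Four pads in a straight row, 100 mm apart. Origin: centre of the pad's underside; its upper face is 4 mm above. z up, y along the row towards pad_1, x across it, away from the robot
- pad_2: second pad from the left (+y) end: cork disc 70 mm in diameter, 4 mm thick, on a fixed plywood board (400 by 110 mm, top 30 mm above the table) turned at most 0.15 rad. Four pads in a straight row, 100 mm apart. Origin: centre of the pad's underside; its upper face is 4 mm above. z up, y along the row towards pad_1, x across it, away from the robot
- pad_3: third pad from the left (+y) end: cork disc 70 mm in diameter, 4 mm thick, on a fixed plywood board (400 by 110 mm, top 30 mm above the table) turned at most 0.15 rad. Four pads in a straight row, 100 mm apart. Origin: centre of the pad's underside; its upper face is 4 mm above. z up, y along the row towards pad_1, x across it, away from the robot
- pad_4: fourth pad, at the row's right (-y) end: cork disc 70 mm in diameter, 4 mm thick, on a fixed plywood board (400 by 110 mm, top 30 mm above the table) turned at most 0.15 rad. Four pads in a straight row, 100 mm apart. Origin: centre of the pad's underside; its upper face is 4 mm above. z up, y along the row towards pad_1, x across it, away from the robot
- jar_yellow: closed glaze jar, bright yellow, yellow lid, pale paper band, 84 mm in diameter, 112 mm high, about 0.65 kg, standing loose on the table just beyond one end of the board, about 115 mm from the nearest pad's centre; which end varies, the other jar is at the other end. Origin: centre of its underside, z up
- jar_brown: closed glaze jar, dark brown, dark brown lid, pale paper band, 84 mm in diameter, 112 mm high, about 0.65 kg, standing loose on the table just beyond one end of the board, about 115 mm from the nearest pad's centre; which end varies, the other jar is at the other end. Origin: centre of its underside, z up
Things that resemble listed ones, but are neither listed nor needed, are in the scene too. Of the things that look like the jar_brown, the smaller one is meant. Of the things shaped like the beaker_brown, the black one is meant.

How it is judged:
At the end, for the whole second after the job is handed in: Each beaker stands upright (within 0.08 rad) on its own cork pad, its axis within 13 mm of the pad's centre, in order of shade with the palest next to the yellow jar and the darkest next to the brown jar; all are released and at rest; neither jar has moved by more than 20 mm or tipped (((y of jar_yellow in the frame of pad_1 above 0 m and horizontal distance between beaker_cream and pad_1 below 0.013 m and horizontal distance between beaker_honey and pad_2 below 0.013 m and horizontal distance between beaker_amber and pad_3 below 0.013 m and horizontal distance between beaker_brown and pad_4 below 0.013 m) or (y of jar_yellow in the frame of pad_1 below 0 m and horizontal distance between beaker_brown and pad_1 below 0.013 m and horizontal distance between beaker_amber and pad_2 below 0.013 m and horizontal distance between beaker_honey and pad_3 below 0.013 m and horizontal distance between beaker_cream and pad_4 below 0.013 m)) and z of beaker_cream in the frame of pad_1 between 0.001 and 0.008 m and angle between each of beaker_cream, beaker_honey, beaker_amber, beaker_brown's own z axis and vertical below 0.08 rad and linear speed of each of beaker_cream, beaker_honey, beaker_amber, beaker_brown below 0.02 m/s and angular speed of each of beaker_cream, beaker_honey, beaker_amber, beaker_brown below 0.2 rad/s and contact force between each of beaker_cream, beaker_honey, beaker_amber, beaker_brown and the fingers below 0.1 N and z of beaker_honey in the frame of pad_1 between 0.001 and 0.008 m and z of beaker_amber in the frame of pad_1 between 0.001 and 0.008 m and z of beaker_brown in the frame of pad_1 between 0.001 and 0.008 m and distance of each of jar_yellow, jar_brown from where it was at the start of the episode below 0.02 m and angle between each of jar_yellow, jar_brown's own z axis and vertical below 0.1 rad); the robot touches nothing.
It fails at once if a beaker is dropped (moves at over 0.5 m/s with no finger on it, as after a free fall of 13 mm) ((linear speed of beaker_cream above 0.5 m/s and contact force between beaker_cream and the fingers below 0.05 N) or (linear speed of beaker_honey above 0.5 m/s and contact force between beaker_honey and the fingers below 0.05 N) or (linear speed of beaker_amber above 0.5 m/s and contact force between beaker_amber and the fingers below 0.05 N) or (linear speed of beaker_brown above 0.5 m/s and contact force between beaker_brown and the fingers below 0.05 N)).
It fails at once if a beaker is tipped over (leans more than 0.6 rad) (angle between any of beaker_cream, beaker_honey, beaker_amber, beaker_brown's own z axis and vertical above 0.6 rad).
It fails at once if a jar is pushed out of its place (more than 20 mm) or tipped (distance of any of jar_yellow, jar_brown from where it was at the start of the episode above 0.02 m or angle between any of jar_yellow, jar_brown's own z axis and vertical above 0.3 rad).
It fails at once if a beaker is banged down or pressed on a pad with more than 60 N (contact force between any of beaker_cream, beaker_honey, beaker_amber, beaker_brown and pad_1 above 60 N or contact force between any of beaker_cream, beaker_honey, beaker_amber, beaker_brown and pad_2 above 60 N or contact force between any of beaker_cream, beaker_honey, beaker_amber, beaker_brown and pad_3 above 60 N or contact force between any of beaker_cream, beaker_honey, beaker_amber, beaker_brown and pad_4 above 60 N).
It also fails if it takes over 99 s, if anything falls off the work surface, if the arm or the gripper's body presses on something with over 40 N, if the wrist force passes 120 N, or if a joint passes its speed limit or range.

## Working session

There is one attempt and no reset: what is moved stays moved. The work goes in short steps, Python scripts to look and compute and a tool call to move; the robot and the scene stay as the last step left them, time stands still between calls to the robot, and variables do not carry over. Pictures are saved under pics/ and viewed, at most 14 in all, crops included, and the job is handed in when it is done.

Besides the shell and the picture viewer there is one more tool, called after "Emit:" as name([rows], argument=value, ...), one row to a line, values as JSON. apply_moves: Moves the arm, as the interface text tells. Its arguments: {"type":"object","properties":{"motion":{"type":"array"},"fingers":{"type":"number"}},"required":["motion"]}

```bash
ls && mkdir -p pics
cat > h.py <<'E'
import numpy as np, cv2
from cell import arm
from scipy.spatial.transform import Rotation as Ro
def save(n,im): cv2.imwrite('pics/'+n+'.png',im[:,:,::-1])
E
python3 - <<'E'
from h import *
np.set_printoptions(precision=4,suppress=True)
for c in ("scene","top"):
    im,d=arm.capture(c); np.savez(c+'.npz',im=im,d=d); save(c+'0',im)
    m=arm.camera_model(c); print(c,m)
s=arm.state(); print(s['clock'],s['tcp_pos'],s['eef_rot'],s['finger_gap'])
print(arm.camera_model('wrist'))
E
```

```text
pics
scene {'fx': 471.7065906015167, 'fy': 471.7065906015167, 'cx': 314.44097708587543, 'cy': 231.26042438193645, 'R': array([[-0.7871,  0.6167, -0.0092],
       [ 0.4631,  0.581 , -0.6693],
       [-0.4074, -0.5311, -0.743 ]]), 't': array([ 0.3957, -0.1477,  1.1436])}
top {'fx': 605.3071791051706, 'fy': 605.3071791051706, 'cx': 324.94260743691603, 'cy': 240.92246821023988, 'R': array([[-0.0249, -0.9997,  0.004 ],
       [-0.9932,  0.0243, -0.1139],
       [ 0.1138, -0.0068, -0.9935]]), 't': array([-0.045 ,  0.4665,  1.5358])}
0.1 [ 0.1857 -0.57    0.2427] [ 0.9876  0.1568 -0.0001 -0.0009] 0.09317705466244994
{'fx': 391.5654747203087, 'fy': 391.5654747203087, 'cx': 322.83149636572523, 'cy': 241.4123149163649, 'mount': array([[-0.0005, -0.9638, -0.2665,  0.0738],
       [ 1.    , -0.0006,  0.0006, -0.0003],
       [-0.0008, -0.2665,  0.9638, -0.1403],
       [ 0.    ,  0.    ,  0.    ,  1.    ]])}
```

View pics/top0.png

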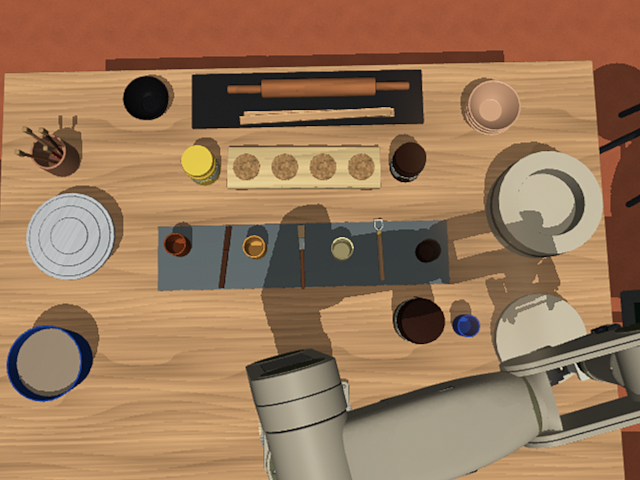

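View pics/scene0.png

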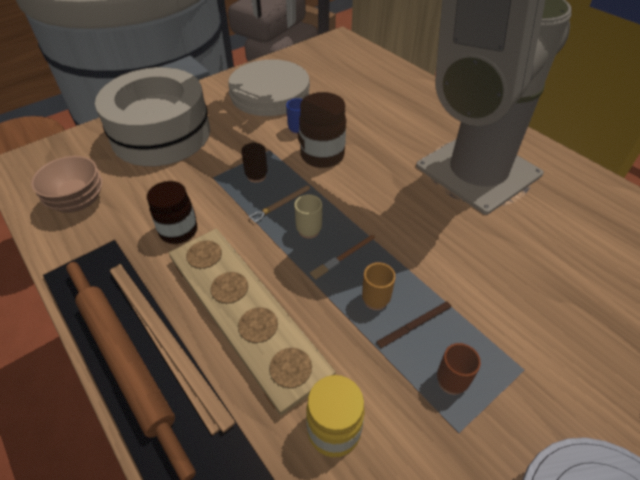

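The top view shows the yellow jar at (198,162) on the left (+y) end. Pads 1–4 are at x≈246, 284, 322 and 360, y≈166, and the mat beakers are amber (178,244), honey (254,246), cream (342,247) and black-brown (428,251).

There are two brown jar candidates, (408,160) and (418,320). The smaller one, at the board's end, is the one meant. There are two dark beaker-like candidates, black (428,251) and blue (466,325). The black one is meant. I'll confirm this in a crop.

```bash
cat >> h.py <<'E'
def ray(m,u,v,z):
    d=m['R'].T@np.array([(u-m['cx'])/m['fx'],(v-m['cy'])/m['fy'],1.]); o=-m['R'].T@m['t']
    return o+d*(z-o[2])/d[2]
def cloud(m,d):
    v,u=np.mgrid[:480,:640]
    P=np.stack([(u-m['cx'])/m['fx']*d,(v-m['cy'])/m['fy']*d,d],-1)-m['t']
    W=P@m['R']; W[d==0]=np.nan; return W
def circ(pts):
    A=np.c_[2*pts,np.ones(len(pts))]; s=np.linalg.lstsq(A,(pts**2).sum(1),rcond=None)[0]
    return s[:2],np.sqrt(s[2]+s[:2]@s[:2])
E
python3 - <<'E'
from h import *
np.set_printoptions(precision=4,suppress=True)
f=np.load('top.npz'); im,d=f['im'],f['d']; m=arm.camera_model('top'); W=cloud(m,d)
hsv=cv2.cvtColor(im,cv2.COLOR_RGB2HSV)
B={'amber':(178,244),'honey':(254,246),'cream':(342,247),'brown':(428,251),'jarY':(198,162),'jarB':(408,160),'jarbig':(418,320),'blue':(466,325)}
for n,(u,v) in B.items():
    w=W[v-30:v+30,u-30:u+30].reshape(-1,3); w=w[np.isfinite(w[:,2])]
    top=np.percentile(w[:,2],99); p=w[w[:,2]>(0.06 if top<.1 else top-.012)][:,:2]
    (c,r)=cv2.minEnclosingCircle(p.astype(np.float32)); print(n,'ztop %.3f'%top,len(p),np.array(c),'r %.4f'%r)
roi=np.zeros((480,640),np.uint8); roi[140:195,225:385]=1
print('board hsv',hsv[180,265],'cork',hsv[166,246],hsv[166,322],'z cork',W[166,246,2],W[166,322,2],'board z',W[181,265,2])
np.save('hsv.npy',hsv)
# confirm crops
g=cv2.convertScaleAbs(im[120:360,380:500],alpha=1.6,beta=25)
g=cv2.resize(g,None,fx=2.4,fy=2.4,interpolation=cv2.INTER_CUBIC)
g2=cv2.resize(im[140:195,220:390],None,fx=3,fy=3,interpolation=cv2.INTER_CUBIC)
o=np.zeros((576,800,3),np.uint8); o[:g.shape[0],:g.shape[1]]=g; o[:g2.shape[0],290:290+g2.shape[1]]=g2; save('crop1',o)
E
```

```text
amber ztop 0.082 180 [0.4638 0.3192] r 0.0292
honey ztop 0.083 138 [0.4515 0.1231] r 0.0283
cream ztop 0.081 124 [ 0.4413 -0.0967] r 0.0285
brown ztop 0.082 155 [ 0.433  -0.3149] r 0.0286
jarY ztop 0.117 758 [0.6661 0.257 ] r 0.0404
jarB ztop 0.116 736 [ 0.6606 -0.2713] r 0.0402
jarbig ztop 0.154 1480 [ 0.2587 -0.2793] r 0.0522
blue ztop 0.151 213 [ 0.2571 -0.3131] r 0.0386
board hsv [ 20  94 225] cork [ 16 129 164] [ 16 130 157] z cork 0.03658001385905982 0.034005084098882435 board z 0.026477607087251023
```

View pics/crop1.png

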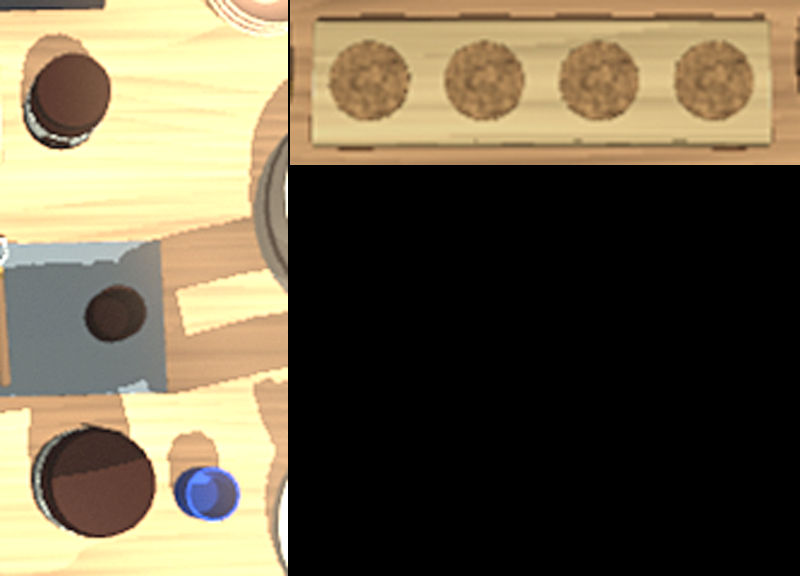

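The crop confirms two choices. The small brown jar at (408,160) is at the board's end, while the jar at (418,320) is larger (radius 52 mm, 154 mm tall). The black beaker at (428,251) is brown_beaker, and the blue one is a decoy. Next I'll measure the pads and cross-check with the scene camera.

Run:
```python
from h import *
np.set_printoptions(precision=4,suppress=True)
def pads(cam,roi,z):
    f=np.load(cam+'.npz'); hsv=cv2.cvtColor(f['im'],cv2.COLOR_RGB2HSV).astype(int); m=arm.camera_model(cam)
    M=((hsv[...,1]>105)&(hsv[...,2]<205)&(hsv[...,0]<19)).astype(np.uint8)
    if cam=='scene':
        W=cloud(m,f['d']); M=((hsv[...,1]>105)&(abs(W[...,2]-.033)<.012)&(hsv[...,2]<150)).astype(np.uint8)
    R=np.zeros_like(M); R[roi]=1; M=cv2.morphologyEx(M*R,cv2.MORPH_CLOSE,np.ones((3,3),np.uint8)); M=cv2.morphologyEx(M,cv2.MORPH_OPEN,np.ones((5,5),np.uint8))
    C=[c for c in cv2.findContours(M,cv2.RETR_EXTERNAL,cv2.CHAIN_APPROX_NONE)[0] if len(c)>30]
    out=[]
    for c in C:
        c=cv2.convexHull(c)[:,0]
        w=np.array([ray(m,u,v,z)[:2] for u,v in c]); (p,r)=cv2.minEnclosingCircle(w.astype(np.float32)); out.append([*circ(w)[0],circ(w)[1],r])
    out=np.array(sorted(out,key=lambda o:-o[1])); print(cam,out); return out
a=pads('top',(slice(148,184),slice(232,376)),.034)
try: pads('scene',(slice(234,392),slice(175,322)),.034)
except Exception as e: print(e)
c=a[:,:2].mean(0); v=np.linalg.svd(a[:,:2]-c)[2][0]; v*=np.sign(v[1])
print('centre',c,'dir',v,'spacing',np.diff((a[:,:2]-c)@v),'phi deg',np.degrees(np.arctan2(-v[0],v[1])))
g=[c+v*k for k in(.15,.05,-.05,-.15)]; print(np.array(g))
# scene rims
f=np.load('scene.npz'); m=arm.camera_model('scene'); W=cloud(m,f['d'])
for n,x,y in [('amber',.464,.319),('honey',.4515,.123),('cream',.441,-.097),('brown',.433,-.315)]:
    k=(np.hypot(W[...,0]-x,W[...,1]-y)<.045)&(W[...,2]>.07); p=W[k]; cc,r=cv2.minEnclosingCircle(p[:,:2].astype(np.float32)); print(n,len(p),np.array(cc),r,np.percentile(p[:,2],98))
```

```text
top [[ 0.6645  0.1444  0.0346  0.035 ]
 [ 0.6623  0.0449  0.0345  0.0351]
 [ 0.6601 -0.0551  0.0344  0.035 ]
 [ 0.6576 -0.1552  0.0346  0.0352]]
scene [[ 0.6656  0.1444  0.0343  0.0349]
 [ 0.6635  0.0443  0.0341  0.0346]
 [ 0.6612 -0.0557  0.0342  0.035 ]
 [ 0.6591 -0.1555  0.0342  0.0347]]
centre [ 0.6611 -0.0053] dir [0.0228 0.9997] spacing [-0.0995 -0.1001 -0.1001] phi deg -1.30741452114572
[[ 0.6645  0.1447]
 [ 0.6623  0.0447]
 [ 0.66   -0.0552]
 [ 0.6577 -0.1552]]
amber 483 [0.4632 0.3178] 0.02862052246928215 0.08374282845803223
honey 360 [0.4517 0.1217] 0.029471421614289284 0.08389791423043225
cream 297 [ 0.4429 -0.0979] 0.029667971655726433 0.08371067460339313
brown 256 [ 0.4325 -0.3166] 0.030255334451794624 0.08358943262086375
```

All measurements agree: radii are about 28 mm and 35 mm, spacing is 100 mm, and rims are at z≈0.082. The yellow jar is at +y, so cream goes on pad 1, honey on pad 2, amber on pad 3 and brown on pad 4. I'll start with brown and turn the tool so the fingers close along x.

Emit:
apply_moves([
  {"dx": 32,"dy": -17,"dz": 0,"roll": -7},
  {"dx": 64,"dy": -34,"dz": 0,"roll": -14},
  {"dx": 96,"dy": -51,"dz": 0,"roll": -21},
  {"dx": 128,"dy": -68,"dz": 0,"roll": -28},
  {"dx": 160,"dy": -85,"dz": 0,"roll": -35},
], fingers=93)

```text
clock: 0.52
tcp_pos: [0.3123, -0.4386, 0.2431]
eef_rot: [0.894, 0.449, 0.0, -0.0]
ft_force: [0.6, 0.5, 0.0]
finger_gap: 0.0934
grip_force: 0.0
```

Emit:
apply_moves([
  {"dx": 0,"dy": 0,"dz": 0,"roll": -7},
  {"dx": 0,"dy": 0,"dz": 0,"roll": -14},
  {"dx": 0,"dy": 0,"dz": 0,"roll": -21},
  {"dx": 0,"dy": 0,"dz": 0,"roll": -28},
  {"dx": 0,"dy": 0,"dz": 0,"roll": -35},
])

```text
clock: 0.93
tcp_pos: [0.3117, -0.4398, 0.2432]
eef_rot: [0.717, 0.697, 0.0, -0.0]
ft_force: [0.3, 0.0, 0.2]
finger_gap: 0.0931
grip_force: 0.0
```

Emit:
apply_moves([
  {"dx": 0,"dy": 0,"dz": 0,"roll": -2},
  {"dx": 0,"dy": 0,"dz": 0,"roll": -2},
  {"dx": 0,"dy": 0,"dz": 0,"roll": -2},
  {"dx": 0,"dy": 0,"dz": 0,"roll": -2},
  {"dx": 0,"dy": 0,"dz": 0,"roll": -2},
])

```text
clock: 1.35
tcp_pos: [0.3116, -0.4401, 0.2435]
eef_rot: [0.707, 0.707, 0.0, -0.0]
ft_force: [-0.1, -0.3, 0.7]
finger_gap: 0.0932
grip_force: 0.0
```

```bash
cat > st.py <<'E'
from h import *
import sys
np.set_printoptions(precision=4,suppress=True)
s=arm.state(); R=Ro.from_quat(s['eef_rot']).as_matrix()
print(round(s['clock'],2),np.array(s['tcp_pos']),'xaxis',R[:,0],'z',R[:,2],'gap',s['finger_gap'],'grip',s['grip_force'],'F',s['ft_force'])
if len(sys.argv)>3: print('shift mm',1000*R.T@(np.array(sys.argv[1:4],float)-s['tcp_pos']))
E
python3 st.py .4327 -.3155 .068
```

```text
1.35 [ 0.3116 -0.4401  0.2435] xaxis [0.0007 1.     0.0002] z [-0.0001  0.0002 -1.    ] gap 0.09321258724203187 grip 0.0 F [-0.1354 -0.3082  0.6767]
shift mm [124.6583 121.0558 175.5127]
```

Emit:
apply_moves([
  {"dx": 31,"dy": 30,"dz": 0,"roll": 0},
  {"dx": 62,"dy": 60,"dz": 0,"roll": 0},
  {"dx": 93,"dy": 90,"dz": 0,"roll": 0},
  {"dx": 125,"dy": 121,"dz": 0,"roll": 0},
  {"dx": 125,"dy": 121,"dz": 20,"roll": 0},
])

```text
clock: 1.77
tcp_pos: [0.4377, -0.3122, 0.2278]
eef_rot: [0.706, 0.708, 0.001, 0.004]
ft_force: [-0.4, -0.9, 1.1]
finger_gap: 0.0928
grip_force: 0.0
```

Emit:
apply_moves([
  {"dx": 0,"dy": 0,"dz": 30,"roll": 0},
  {"dx": 0,"dy": 0,"dz": 60,"roll": 0},
  {"dx": 0,"dy": 0,"dz": 90,"roll": 0},
  {"dx": 0,"dy": 0,"dz": 100,"roll": 0},
  {"dx": 0,"dy": 0,"dz": 100,"roll": 0},
])

```text
clock: 2.18
tcp_pos: [0.4307, -0.3134, 0.1203]
eef_rot: [0.707, 0.707, -0.0, -0.003]
ft_force: [-0.3, 0.1, 0.5]
finger_gap: 0.0929
grip_force: 0.0
```

```bash
python3 st.py .4327 -.3155 .068
python3 - <<'E'
from h import *
im,d=arm.capture('wrist'); save('w1',im)
im,d=arm.capture('scene'); g=cv2.resize(im[80:260,160:420],(780,540)); save('s1',g)
E
```

```text
2.18 [ 0.4307 -0.3134  0.1203] xaxis [-0.0001  1.      0.0043] z [-0.0048  0.0042 -1.    ] gap 0.09286005146559617 grip 0.0 F [-0.3138  0.1484  0.4709]
shift mm [-2.3252  2.2881 52.2711]
```

View pics/w1.png

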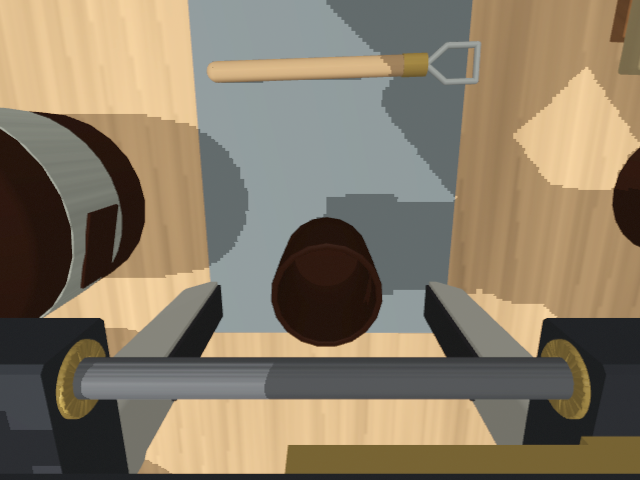

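The wrist view shows the dark beaker's rim at (327,295), centred between the open fingers, with the big jar clear on the left. I'll descend and close.

Emit:
apply_moves([
  {"dx": 0,"dy": 0,"dz": 0,"roll": 0},
  {"dx": 0,"dy": 0,"dz": 18,"roll": 0},
  {"dx": 0,"dy": 0,"dz": 36,"roll": 0},
  {"dx": 0,"dy": 0,"dz": 55,"roll": 0},
  {"dx": 0,"dy": 0,"dz": 55,"roll": 0},
])

```text
clock: 2.7
tcp_pos: [0.4317, -0.3146, 0.0672]
eef_rot: [0.707, 0.707, -0.0, -0.001]
ft_force: [-0.5, 0.8, -0.7]
finger_gap: 0.0927
grip_force: 0.0
```

Emit:
apply_moves([
  {"dx": 0,"dy": 0,"dz": 0,"roll": 0},
  {"dx": 0,"dy": 0,"dz": 0,"roll": 0},
  {"dx": 0,"dy": 0,"dz": 0,"roll": 0},
  {"dx": 0,"dy": 0,"dz": 0,"roll": 0},
  {"dx": 0,"dy": 0,"dz": 0,"roll": 0},
], fingers=40)

```text
clock: 3.12
tcp_pos: [0.4332, -0.3156, 0.0699]
eef_rot: [0.707, 0.707, 0.0, 0.001]
ft_force: [-0.5, 0.7, 0.2]
finger_gap: 0.0643
grip_force: 0.0
```

Emit:
apply_moves([
  {"dx": 0,"dy": 0,"dz": 0,"roll": 0},
  {"dx": 0,"dy": 0,"dz": 0,"roll": 0},
  {"dx": 0,"dy": 0,"dz": 0,"roll": 0},
  {"dx": 0,"dy": 0,"dz": 0,"roll": 0},
  {"dx": 0,"dy": 0,"dz": 0,"roll": 0},
])

```text
clock: 3.53
tcp_pos: [0.4328, -0.3154, 0.0692]
eef_rot: [0.707, 0.707, -0.0, 0.0]
ft_force: [-0.6, 0.5, 6.2]
finger_gap: 0.056
grip_force: 30.0
```

```bash
python3 st.py .6583 -.1553 .1
```

```text
3.53 [ 0.4328 -0.3154  0.0692] xaxis [-0.0006  1.     -0.0006] z [ 0.0005 -0.0006 -1.    ] gap 0.05601887631896059 grip 30.000735986977816 F [-0.6419  0.4757  6.229 ]
shift mm [159.9329 225.6394 -30.7446]
```

Gripped at 56.0 mm, which matches the cup. I'll lift it and carry it to pad 4.

Emit:
apply_moves([
  {"dx": 0,"dy": 0,"dz": -8,"roll": 0},
  {"dx": 0,"dy": 0,"dz": -25,"roll": 0},
  {"dx": 0,"dy": 0,"dz": -50,"roll": 0},
  {"dx": 0,"dy": 0,"dz": -75,"roll": 0},
  {"dx": 0,"dy": 0,"dz": -100,"roll": 0},
])

```text
clock: 3.95
tcp_pos: [0.432, -0.3145, 0.1693]
eef_rot: [0.707, 0.707, 0.0, -0.001]
ft_force: [0.5, 0.3, -1.9]
finger_gap: 0.0555
grip_force: 30.0
```

Emit:
apply_moves([
  {"dx": 10,"dy": 14,"dz": 0,"roll": 0},
  {"dx": 27,"dy": 38,"dz": 0,"roll": 0},
  {"dx": 47,"dy": 66,"dz": 0,"roll": 0},
  {"dx": 67,"dy": 94,"dz": 0,"roll": 0},
  {"dx": 87,"dy": 122,"dz": 0,"roll": 0},
])

```text
clock: 4.37
tcp_pos: [0.5552, -0.2269, 0.1686]
eef_rot: [0.707, 0.707, -0.0, -0.0]
ft_force: [-0.2, -1.1, -1.8]
finger_gap: 0.0557
grip_force: 30.0
```

Emit:
apply_moves([
  {"dx": 20,"dy": 28,"dz": 0,"roll": 0},
  {"dx": 40,"dy": 56,"dz": 0,"roll": 0},
  {"dx": 60,"dy": 84,"dz": 0,"roll": 0},
  {"dx": 70,"dy": 100,"dz": 0,"roll": 0},
  {"dx": 73,"dy": 104,"dz": 0,"roll": 0},
])

```text
clock: 4.78
tcp_pos: [0.6603, -0.1521, 0.168]
eef_rot: [0.706, 0.708, 0.0, -0.0]
ft_force: [0.4, -1.0, -0.9]
finger_gap: 0.0562
grip_force: 30.0
```

Emit:
apply_moves([
  {"dx": 0,"dy": 0,"dz": 0,"roll": 0},
  {"dx": 0,"dy": 0,"dz": 0,"roll": 0},
  {"dx": 0,"dy": 0,"dz": 10,"roll": 0},
  {"dx": 0,"dy": 0,"dz": 20,"roll": 0},
  {"dx": 0,"dy": 0,"dz": 30,"roll": 0},
])

```text
clock: 5.2
tcp_pos: [0.6574, -0.1558, 0.1374]
eef_rot: [0.707, 0.707, -0.0, -0.0]
ft_force: [-0.0, -0.4, -2.9]
finger_gap: 0.0562
grip_force: 30.0
```

Emit:
apply_moves([
  {"dx": 0,"dy": 0,"dz": 10,"roll": 0},
  {"dx": 0,"dy": 0,"dz": 20,"roll": 0},
  {"dx": 0,"dy": 0,"dz": 20,"roll": 0},
  {"dx": 0,"dy": 0,"dz": 20,"roll": 0},
  {"dx": 0,"dy": 0,"dz": 20,"roll": 0},
])

```text
clock: 5.62
tcp_pos: [0.6586, -0.155, 0.1188]
eef_rot: [0.707, 0.707, 0.0, 0.0]
ft_force: [0.3, -0.2, -1.6]
finger_gap: 0.056
grip_force: 30.0
```

```bash
python3 st.py .6583 -.1553 .1012
python3 - <<'E'
from h import *
im,d=arm.capture('scene'); g=cv2.resize(im[130:310,90:350],(780,540)); save('s2',g)
E
```

```text
5.62 [ 0.6586 -0.155   0.1188] xaxis [-0.0006  1.     -0.0001] z [ 0.0002 -0.0001 -1.    ] gap 0.05602720074882698 grip 29.999665590003133 F [ 0.3396 -0.2074 -1.6082]
shift mm [-0.2963 -0.2588 17.6091]
```

View pics/s2.png

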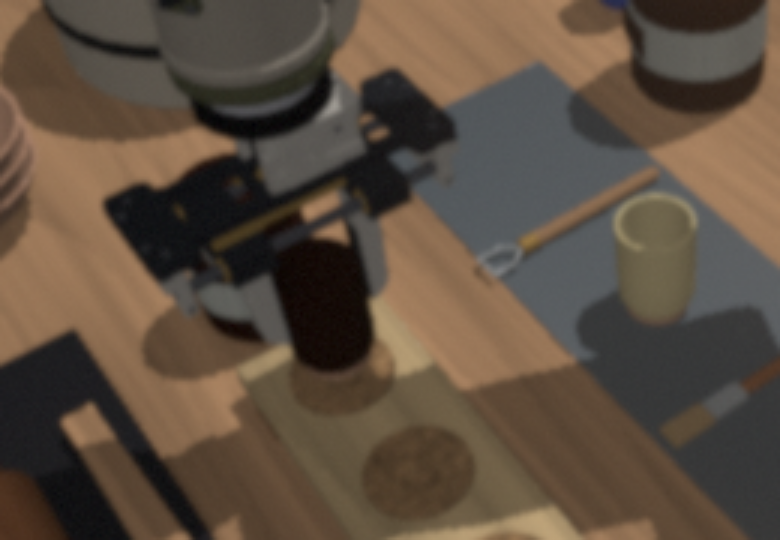

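The crop shows the dark beaker held upright above pad 4, about 17 mm up. I'll lower it slowly while watching the force.

Emit:
apply_moves([
  {"dx": 0,"dy": 0,"dz": 5,"roll": 0},
  {"dx": 0,"dy": 0,"dz": 10,"roll": 0},
  {"dx": 0,"dy": 0,"dz": 13,"roll": 0},
  {"dx": 0,"dy": 0,"dz": 15,"roll": 0},
  {"dx": 0,"dy": 0,"dz": 15,"roll": 0},
])

```text
clock: 6.08
tcp_pos: [0.6579, -0.1547, 0.1026]
eef_rot: [0.707, 0.707, -0.0, -0.001]
ft_force: [-1.1, 0.7, -2.6]
finger_gap: 0.056
grip_force: 30.0
```

Emit:
apply_moves([
  {"dx": 0,"dy": 0,"dz": 0.5,"roll": 0},
  {"dx": 0,"dy": 0,"dz": 1,"roll": 0},
  {"dx": 0,"dy": 0,"dz": 1,"roll": 0},
  {"dx": 0,"dy": 0,"dz": 1,"roll": 0},
  {"dx": 0,"dy": 0,"dz": 1,"roll": 0},
])

```text
clock: 6.5
tcp_pos: [0.6585, -0.155, 0.1028]
eef_rot: [0.707, 0.707, 0.0, 0.0]
ft_force: [-0.3, -0.9, -1.6]
finger_gap: 0.0559
grip_force: 30.0
```

```bash
python3 st.py .6583 -.1553 .1012
```

```text
6.5 [ 0.6585 -0.155   0.1028] xaxis [-0.0007  1.     -0.0001] z [ 0.0002 -0.0001 -1.    ] gap 0.055934517852557236 grip 29.999492475762963 F [-0.2536 -0.9036 -1.6235]
shift mm [-0.3381 -0.2366  1.6291]
```

Emit:
apply_moves([
  {"dx": 0,"dy": 0,"dz": 0.5,"roll": 0},
  {"dx": 0,"dy": 0,"dz": 1,"roll": 0},
  {"dx": 0,"dy": 0,"dz": 1,"roll": 0},
  {"dx": 0,"dy": 0,"dz": 1,"roll": 0},
  {"dx": 0,"dy": 0,"dz": 1,"roll": 0},
])

```text
clock: 6.92
tcp_pos: [0.6584, -0.1549, 0.1016]
eef_rot: [0.707, 0.707, 0.0, -0.0]
ft_force: [0.0, 0.3, -1.7]
finger_gap: 0.0555
grip_force: 30.0
```

Emit:
apply_moves([
  {"dx": 0,"dy": 0,"dz": 0.3,"roll": 0},
  {"dx": 0,"dy": 0,"dz": 0.6,"roll": 0},
  {"dx": 0,"dy": 0,"dz": 0.6,"roll": 0},
  {"dx": 0,"dy": 0,"dz": 0.6,"roll": 0},
  {"dx": 0,"dy": 0,"dz": 0.6,"roll": 0},
])

```text
clock: 7.33
tcp_pos: [0.6585, -0.155, 0.1013]
eef_rot: [0.707, 0.707, 0.0, 0.0]
ft_force: [-1.6, 0.3, 2.1]
finger_gap: 0.0561
grip_force: 30.0
```

Emit:
apply_moves([
  {"dx": 0,"dy": 0,"dz": 0,"roll": 0},
  {"dx": 0,"dy": 0,"dz": 0,"roll": 0},
  {"dx": 0,"dy": 0,"dz": 0,"roll": 0},
  {"dx": 0,"dy": 0,"dz": 0,"roll": 0},
  {"dx": 0,"dy": 0,"dz": 0,"roll": 0},
], fingers=90)

```text
clock: 7.75
tcp_pos: [0.6585, -0.1549, 0.101]
eef_rot: [0.707, 0.707, 0.0, 0.0]
ft_force: [0.6, -0.3, -0.4]
finger_gap: 0.0848
grip_force: 0.0
```

Emit:
apply_moves([
  {"dx": 0,"dy": 0,"dz": 0,"roll": 0},
  {"dx": 0,"dy": 0,"dz": 0,"roll": 0},
  {"dx": 0,"dy": 0,"dz": 0,"roll": 0},
  {"dx": 0,"dy": 0,"dz": 0,"roll": 0},
  {"dx": 0,"dy": 0,"dz": 0,"roll": 0},
])

```text
clock: 8.17
tcp_pos: [0.6584, -0.1549, 0.101]
eef_rot: [0.707, 0.707, -0.0, -0.0]
ft_force: [0.6, -0.0, -0.2]
finger_gap: 0.0901
grip_force: 0.0
```

Emit:
apply_moves([
  {"dx": 0,"dy": 0,"dz": -10,"roll": 0},
  {"dx": 0,"dy": 0,"dz": -30,"roll": 0},
  {"dx": 0,"dy": 0,"dz": -60,"roll": 0},
  {"dx": 0,"dy": 0,"dz": -90,"roll": 0},
  {"dx": 0,"dy": 0,"dz": -110,"roll": 0},
])

```text
clock: 8.58
tcp_pos: [0.6594, -0.1552, 0.2155]
eef_rot: [0.707, 0.707, 0.001, 0.002]
ft_force: [1.2, 0.3, 0.9]
finger_gap: 0.0898
grip_force: 0.0
```

Emit:
apply_moves([
  {"dx": 34,"dy": -14,"dz": 0,"roll": 0},
  {"dx": 68,"dy": -28,"dz": 0,"roll": 0},
  {"dx": 102,"dy": -42,"dz": 0,"roll": 0},
  {"dx": 136,"dy": -56,"dz": 0,"roll": 0},
  {"dx": 170,"dy": -70,"dz": 0,"roll": 0},
])

```text
clock: 9.0
tcp_pos: [0.5876, 0.0163, 0.2121]
eef_rot: [0.707, 0.707, 0.0, 0.0]
ft_force: [1.0, 0.9, 0.3]
finger_gap: 0.09
grip_force: 0.0
```

Emit:
apply_moves([
  {"dx": 34,"dy": -14,"dz": 0,"roll": 0},
  {"dx": 68,"dy": -28,"dz": 0,"roll": 0},
  {"dx": 102,"dy": -42,"dz": 0,"roll": 0},
  {"dx": 136,"dy": -56,"dz": 0,"roll": 0},
  {"dx": 170,"dy": -70,"dz": 0,"roll": 0},
])

```text
clock: 9.42
tcp_pos: [0.5175, 0.1865, 0.2122]
eef_rot: [0.707, 0.707, 0.001, 0.0]
ft_force: [0.8, 0.2, -0.2]
finger_gap: 0.0902
grip_force: 0.0
```

Emit:
apply_moves([
  {"dx": 34,"dy": -14,"dz": 0,"roll": 0},
  {"dx": 68,"dy": -28,"dz": 0,"roll": 0},
  {"dx": 102,"dy": -42,"dz": 0,"roll": 0},
  {"dx": 133,"dy": -55,"dz": 0,"roll": 0},
  {"dx": 133,"dy": -55,"dz": 0,"roll": 0},
])

```text
clock: 9.83
tcp_pos: [0.4606, 0.323, 0.2122]
eef_rot: [0.705, 0.709, 0.001, -0.001]
ft_force: [0.8, 0.4, -0.1]
finger_gap: 0.0899
grip_force: 0.0
```

Emit:
apply_moves([
  {"dx": 0,"dy": 0,"dz": 0,"roll": 0},
  {"dx": 0,"dy": 0,"dz": 0,"roll": 0},
  {"dx": 0,"dy": 0,"dz": 0,"roll": 0},
  {"dx": 0,"dy": 0,"dz": 0,"roll": 0},
  {"dx": 0,"dy": 0,"dz": 0,"roll": 0},
])

```text
clock: 10.25
tcp_pos: [0.4638, 0.3169, 0.2112]
eef_rot: [0.708, 0.707, 0.0, 0.0]
ft_force: [0.9, 0.6, 0.4]
finger_gap: 0.0899
grip_force: 0.0
```

```bash
python3 st.py .4635 .3186 .069
cat > rims.py <<'E'
from h import *
np.set_printoptions(precision=4,suppress=True)
def rims(names,cam='top'):
    im,d=arm.capture(cam); m=arm.camera_model(cam); W=cloud(m,d)
    P={'cream':(.665,.1446,.1),'honey':(.663,.0446,.1),'amber':(.6606,-.0553,.1),'brown':(.6583,-.1553,.1)}
    for n in names:
        x,y,z=P[n]; k=(np.hypot(W[...,0]-x,W[...,1]-y)<.045)&(W[...,2]>z)&(W[...,2]<.125); p=W[k][:,:2]
        if len(p)<20: print(n,'not seen',len(p)); continue
        c,r=cv2.minEnclosingCircle(p.astype(np.float32)); print(cam,n,len(p),np.array(c),'r %.4f'%r,'off mm',1000*(np.array(c)-(x,y)),'ztop %.3f'%np.percentile(W[k][:,2],98))
    return im
E
python3 -c "
from rims import *
save('t2',rims(['brown'])[60:420,120:460])"
```

```text
10.25 [0.4638 0.3169 0.2112] xaxis [ 0.0012  1.     -0.    ] z [ 0.0002 -0.     -1.    ] gap 0.0899425946419799 grip 0.0 F [0.8544 0.6421 0.4226]
shift mm [  1.6899  -0.2836 142.172 ]
top brown 138 [ 0.6574 -0.1548] r 0.0287 off mm [-0.9067  0.5403] ztop 0.119
```

View pics/t2.png

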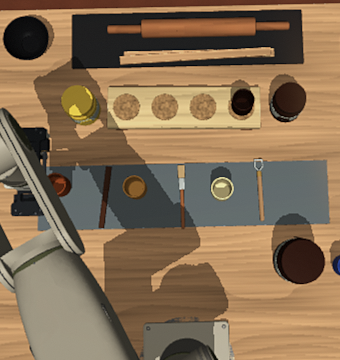

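Brown stands within 1 mm of the pad 4 centre, and the board is otherwise empty. Next is amber: descend, grip, lift and carry it to pad 3.

Emit:
apply_moves([
  {"dx": 0,"dy": 0,"dz": 30,"roll": 0},
  {"dx": 0,"dy": 0,"dz": 60,"roll": 0},
  {"dx": 0,"dy": 0,"dz": 90,"roll": 0},
  {"dx": 0,"dy": 0,"dz": 100,"roll": 0},
  {"dx": 0,"dy": 0,"dz": 100,"roll": 0},
])

```text
clock: 10.72
tcp_pos: [0.4611, 0.3162, 0.1075]
eef_rot: [0.707, 0.707, -0.003, -0.001]
ft_force: [-0.6, -0.4, -1.5]
finger_gap: 0.0903
grip_force: 0.0
```

Emit:
apply_moves([
  {"dx": 1,"dy": 0,"dz": 14,"roll": 0},
  {"dx": 1,"dy": 0,"dz": 28,"roll": 0},
  {"dx": 1,"dy": 0,"dz": 42,"roll": 0},
  {"dx": 1,"dy": 0,"dz": 42,"roll": 0},
  {"dx": 1,"dy": 0,"dz": 42,"roll": 0},
])

```text
clock: 11.13
tcp_pos: [0.4637, 0.3191, 0.0703]
eef_rot: [0.707, 0.707, 0.0, 0.0]
ft_force: [-0.3, -0.3, 1.0]
finger_gap: 0.0899
grip_force: 0.0
```

Emit:
apply_moves([
  {"dx": 0,"dy": 0,"dz": 0,"roll": 0},
  {"dx": 0,"dy": 0,"dz": 0,"roll": 0},
  {"dx": 0,"dy": 0,"dz": 0,"roll": 0},
  {"dx": 0,"dy": 0,"dz": 0,"roll": 0},
  {"dx": 0,"dy": 0,"dz": 0,"roll": 0},
], fingers=40)

```text
clock: 11.55
tcp_pos: [0.4634, 0.3191, 0.0696]
eef_rot: [0.707, 0.707, 0.0, 0.0]
ft_force: [0.3, -0.4, -0.1]
finger_gap: 0.0612
grip_force: 0.0
```

Emit:
apply_moves([
  {"dx": 0,"dy": 0,"dz": 0,"roll": 0},
  {"dx": 0,"dy": 0,"dz": 0,"roll": 0},
  {"dx": 0,"dy": 0,"dz": 0,"roll": 0},
  {"dx": 0,"dy": 0,"dz": 0,"roll": 0},
  {"dx": 0,"dy": 0,"dz": 0,"roll": 0},
])

```text
clock: 11.97
tcp_pos: [0.4632, 0.3191, 0.0693]
eef_rot: [0.707, 0.707, 0.0, 0.0]
ft_force: [-1.9, -0.4, 4.3]
finger_gap: 0.0564
grip_force: 30.0
```

```bash
python3 st.py .6606 -.0553 .1012
```

```text
11.97 [0.4632 0.3191 0.0693] xaxis [-0.0007  1.      0.0002] z [ 0.0002  0.0002 -1.    ] gap 0.05635040404910766 grip 30.00067289918661 F [-1.9082 -0.3942  4.279 ]
shift mm [-374.4887  197.1285  -31.8976]
```

Emit:
apply_moves([
  {"dx": 0,"dy": 0,"dz": -8,"roll": 0},
  {"dx": 0,"dy": 0,"dz": -25,"roll": 0},
  {"dx": 0,"dy": 0,"dz": -50,"roll": 0},
  {"dx": 0,"dy": 0,"dz": -75,"roll": 0},
  {"dx": 0,"dy": 0,"dz": -100,"roll": 0},
])

```text
clock: 12.38
tcp_pos: [0.4626, 0.3186, 0.1698]
eef_rot: [0.707, 0.707, -0.001, -0.0]
ft_force: [0.1, 0.1, -1.0]
finger_gap: 0.0561
grip_force: 30.0
```

Emit:
apply_moves([
  {"dx": -12,"dy": 6,"dz": 0,"roll": 0},
  {"dx": -43,"dy": 22,"dz": 0,"roll": 0},
  {"dx": -75,"dy": 39,"dz": 0,"roll": 0},
  {"dx": -107,"dy": 56,"dz": 0,"roll": 0},
  {"dx": -139,"dy": 73,"dz": 0,"roll": 0},
])

```text
clock: 12.8
tcp_pos: [0.5363, 0.1781, 0.1684]
eef_rot: [0.707, 0.708, -0.0, -0.0]
ft_force: [0.9, 0.7, -1.0]
finger_gap: 0.0562
grip_force: 30.0
```

Emit:
apply_moves([
  {"dx": -32,"dy": 17,"dz": 0,"roll": 0},
  {"dx": -64,"dy": 34,"dz": 0,"roll": 0},
  {"dx": -96,"dy": 51,"dz": 0,"roll": 0},
  {"dx": -128,"dy": 68,"dz": 0,"roll": 0},
  {"dx": -160,"dy": 85,"dz": 0,"roll": 0},
])

```text
clock: 13.22
tcp_pos: [0.6213, 0.0177, 0.1681]
eef_rot: [0.707, 0.707, -0.0, -0.0]
ft_force: [0.2, 0.9, -1.6]
finger_gap: 0.0561
grip_force: 30.0
```

Emit:
apply_moves([
  {"dx": -30,"dy": 16,"dz": 0,"roll": 0},
  {"dx": -55,"dy": 29,"dz": 0,"roll": 0},
  {"dx": -70,"dy": 37,"dz": 0,"roll": 0},
  {"dx": -75,"dy": 39,"dz": 0,"roll": 0},
  {"dx": -75,"dy": 39,"dz": 0,"roll": 0},
])

```text
clock: 13.63
tcp_pos: [0.66, -0.0566, 0.1679]
eef_rot: [0.708, 0.707, -0.001, -0.001]
ft_force: [-0.4, 0.4, -1.5]
finger_gap: 0.0562
grip_force: 30.0
```

Emit:
apply_moves([
  {"dx": 0,"dy": 0,"dz": 0,"roll": 0},
  {"dx": 0,"dy": 0,"dz": 12,"roll": 0},
  {"dx": 0,"dy": 0,"dz": 25,"roll": 0},
  {"dx": 0,"dy": 0,"dz": 38,"roll": 0},
  {"dx": 0,"dy": 0,"dz": 50,"roll": 0},
])

```text
clock: 14.05
tcp_pos: [0.6593, -0.0538, 0.1165]
eef_rot: [0.706, 0.708, -0.001, -0.001]
ft_force: [-0.8, -0.6, -1.5]
finger_gap: 0.0563
grip_force: 30.0
```

Emit:
apply_moves([
  {"dx": 0,"dy": 0,"dz": 5,"roll": 0},
  {"dx": 0,"dy": 0,"dz": 8,"roll": 0},
  {"dx": 0,"dy": 0,"dz": 10,"roll": 0},
  {"dx": 0,"dy": 0,"dz": 10,"roll": 0},
  {"dx": 0,"dy": 0,"dz": 10,"roll": 0},
])

```text
clock: 14.47
tcp_pos: [0.6608, -0.055, 0.1097]
eef_rot: [0.707, 0.707, 0.0, 0.0]
ft_force: [-0.8, 0.4, -1.8]
finger_gap: 0.0562
grip_force: 30.0
```

```bash
python3 st.py .6606 -.0553 .1012
```

```text
14.47 [ 0.6608 -0.055   0.1097] xaxis [-0.0006  1.     -0.0002] z [ 0.001  -0.0002 -1.    ] gap 0.05616717464317779 grip 29.999701771885157 F [-0.7722  0.3606 -1.7941]
shift mm [-0.2905 -0.2231  8.4862]
```

Emit:
apply_moves([
  {"dx": 0,"dy": 0,"dz": 3,"roll": 0},
  {"dx": 0,"dy": 0,"dz": 5,"roll": 0},
  {"dx": 0,"dy": 0,"dz": 6.5,"roll": 0},
  {"dx": 0,"dy": 0,"dz": 7,"roll": 0},
  {"dx": 0,"dy": 0,"dz": 7,"roll": 0},
])

```text
clock: 14.88
tcp_pos: [0.6602, -0.0549, 0.1018]
eef_rot: [0.707, 0.707, -0.0, -0.0]
ft_force: [-0.2, -0.4, -1.0]
finger_gap: 0.0561
grip_force: 30.0
```

Emit:
apply_moves([
  {"dx": 0,"dy": 0,"dz": 0.5,"roll": 0},
  {"dx": 0,"dy": 0,"dz": 1,"roll": 0},
  {"dx": 0,"dy": 0,"dz": 1,"roll": 0},
  {"dx": 0,"dy": 0,"dz": 1,"roll": 0},
  {"dx": 0,"dy": 0,"dz": 1,"roll": 0},
])

```text
clock: 15.3
tcp_pos: [0.6605, -0.0549, 0.1014]
eef_rot: [0.707, 0.707, 0.0, 0.0]
ft_force: [-1.7, 0.3, 1.9]
finger_gap: 0.0563
grip_force: 30.0
```

Contact is sensed: the force rose from −1 N to +1.9 N. I'll release and go to honey.

Emit:
apply_moves([
  {"dx": 0,"dy": 0,"dz": 0,"roll": 0},
  {"dx": 0,"dy": 0,"dz": 0,"roll": 0},
  {"dx": 0,"dy": 0,"dz": 0,"roll": 0},
  {"dx": 0,"dy": 0,"dz": 0,"roll": 0},
  {"dx": 0,"dy": 0,"dz": 0,"roll": 0},
], fingers=90)

```text
clock: 15.72
tcp_pos: [0.6604, -0.0549, 0.1009]
eef_rot: [0.707, 0.707, 0.0, -0.0]
ft_force: [-0.5, 0.3, -1.1]
finger_gap: 0.0848
grip_force: 0.0
```

Emit:
apply_moves([
  {"dx": 0,"dy": 0,"dz": 0,"roll": 0},
  {"dx": 0,"dy": 0,"dz": 0,"roll": 0},
  {"dx": 0,"dy": 0,"dz": 0,"roll": 0},
  {"dx": 0,"dy": 0,"dz": 0,"roll": 0},
  {"dx": 0,"dy": 0,"dz": 0,"roll": 0},
])

```text
clock: 16.13
tcp_pos: [0.6604, -0.0549, 0.101]
eef_rot: [0.707, 0.707, 0.0, 0.0]
ft_force: [-0.6, -0.1, 0.1]
finger_gap: 0.0901
grip_force: 0.0
```

Emit:
apply_moves([
  {"dx": 0,"dy": 0,"dz": -10,"roll": 0},
  {"dx": 0,"dy": 0,"dz": -30,"roll": 0},
  {"dx": 0,"dy": 0,"dz": -60,"roll": 0},
  {"dx": 0,"dy": 0,"dz": -90,"roll": 0},
  {"dx": 0,"dy": 0,"dz": -110,"roll": 0},
])

```text
clock: 16.55
tcp_pos: [0.6613, -0.0551, 0.2154]
eef_rot: [0.707, 0.707, 0.001, 0.002]
ft_force: [0.6, -0.2, 0.5]
finger_gap: 0.0902
grip_force: 0.0
```

Emit:
apply_moves([
  {"dx": 22,"dy": -26,"dz": 0,"roll": 0},
  {"dx": 44,"dy": -52,"dz": 0,"roll": 0},
  {"dx": 66,"dy": -78,"dz": 0,"roll": 0},
  {"dx": 88,"dy": -104,"dz": 0,"roll": 0},
  {"dx": 110,"dy": -130,"dz": 0,"roll": 0},
])

```text
clock: 16.97
tcp_pos: [0.5292, 0.0558, 0.2119]
eef_rot: [0.707, 0.707, 0.0, 0.0]
ft_force: [0.0, 0.2, -0.1]
finger_gap: 0.0901
grip_force: 0.0
```

Emit:
apply_moves([
  {"dx": 22,"dy": -26,"dz": 0,"roll": 0},
  {"dx": 44,"dy": -52,"dz": 0,"roll": 0},
  {"dx": 60,"dy": -70,"dz": 0,"roll": 0},
  {"dx": 67,"dy": -79,"dz": 0,"roll": 0},
  {"dx": 67,"dy": -79,"dz": 0,"roll": 0},
])

```text
clock: 17.38
tcp_pos: [0.4503, 0.1232, 0.212]
eef_rot: [0.706, 0.708, 0.001, 0.0]
ft_force: [0.2, -1.1, -1.2]
finger_gap: 0.09
grip_force: 0.0
```

Emit:
apply_moves([
  {"dx": 0,"dy": 0,"dz": 0,"roll": 0},
  {"dx": 0,"dy": 0,"dz": 0,"roll": 0},
  {"dx": 0,"dy": 0,"dz": 0,"roll": 0},
  {"dx": 0,"dy": 0,"dz": 0,"roll": 0},
  {"dx": 0,"dy": 0,"dz": 0,"roll": 0},
])

```text
clock: 17.8
tcp_pos: [0.4517, 0.1213, 0.2109]
eef_rot: [0.707, 0.707, -0.0, -0.0]
ft_force: [1.7, -0.2, 1.0]
finger_gap: 0.0899
grip_force: 0.0
```

```bash
python3 st.py .4516 .1226 .069 && python3 -c "
from rims import *
save('t3',rims(['brown','amber'])[60:420,120:460])"
```

```text
17.8 [0.4517 0.1213 0.2109] xaxis [ 0.0005  1.     -0.0002] z [-0.0004 -0.0002 -1.    ] gap 0.08985953148018941 grip 0.0 F [ 1.708  -0.2433  1.0035]
shift mm [  1.3074  -0.0618 141.8803]
top brown 144 [ 0.6575 -0.1534] r 0.0285 off mm [-0.8204  1.9433] ztop 0.119
top amber 139 [ 0.6599 -0.0545] r 0.0280 off mm [-0.6693  0.8126] ztop 0.119
```

Amber is within about 1 mm on pad 3. Next is honey.

Emit:
apply_moves([
  {"dx": 0,"dy": 0,"dz": 30,"roll": 0},
  {"dx": 0,"dy": 0,"dz": 60,"roll": 0},
  {"dx": 0,"dy": 0,"dz": 90,"roll": 0},
  {"dx": 0,"dy": 0,"dz": 100,"roll": 0},
  {"dx": 0,"dy": 0,"dz": 100,"roll": 0},
])

```text
clock: 18.27
tcp_pos: [0.4489, 0.1214, 0.1079]
eef_rot: [0.707, 0.707, -0.003, -0.002]
ft_force: [-0.6, -0.3, -0.7]
finger_gap: 0.09
grip_force: 0.0
```

Emit:
apply_moves([
  {"dx": 1,"dy": 0,"dz": 14,"roll": 0},
  {"dx": 1,"dy": 0,"dz": 28,"roll": 0},
  {"dx": 1,"dy": 0,"dz": 42,"roll": 0},
  {"dx": 1,"dy": 0,"dz": 42,"roll": 0},
  {"dx": 1,"dy": 0,"dz": 42,"roll": 0},
])

```text
clock: 18.68
tcp_pos: [0.4518, 0.123, 0.0702]
eef_rot: [0.707, 0.707, 0.0, 0.0]
ft_force: [-0.9, -0.9, 0.4]
finger_gap: 0.0904
grip_force: 0.0
```

Emit:
apply_moves([
  {"dx": 0,"dy": 0,"dz": 0,"roll": 0},
  {"dx": 0,"dy": 0,"dz": 0,"roll": 0},
  {"dx": 0,"dy": 0,"dz": 0,"roll": 0},
  {"dx": 0,"dy": 0,"dz": 0,"roll": 0},
  {"dx": 0,"dy": 0,"dz": 0,"roll": 0},
], fingers=40)

```text
clock: 19.1
tcp_pos: [0.4516, 0.123, 0.0696]
eef_rot: [0.707, 0.707, 0.0, 0.0]
ft_force: [0.3, 1.3, -0.5]
finger_gap: 0.0613
grip_force: 0.0
```

Emit:
apply_moves([
  {"dx": 0,"dy": 0,"dz": 0,"roll": 0},
  {"dx": 0,"dy": 0,"dz": 0,"roll": 0},
  {"dx": 0,"dy": 0,"dz": 0,"roll": 0},
  {"dx": 0,"dy": 0,"dz": 0,"roll": 0},
  {"dx": 0,"dy": 0,"dz": 0,"roll": 0},
])

```text
clock: 19.52
tcp_pos: [0.4514, 0.123, 0.0693]
eef_rot: [0.707, 0.707, 0.0, 0.0]
ft_force: [-1.4, 0.4, 5.1]
finger_gap: 0.0545
grip_force: 29.9
```

```bash
python3 st.py .663 .0446 .1012
```

```text
19.52 [0.4514 0.123  0.0693] xaxis [-0.0007  1.      0.    ] z [ 0.0002  0.     -1.    ] gap 0.0544862134387927 grip 29.861024860292673 F [-1.4203  0.4109  5.0974]
shift mm [-78.5337 211.5793 -31.8901]
```

Emit:
apply_moves([
  {"dx": 0,"dy": 0,"dz": -8,"roll": 0},
  {"dx": 0,"dy": 0,"dz": -25,"roll": 0},
  {"dx": 0,"dy": 0,"dz": -50,"roll": 0},
  {"dx": 0,"dy": 0,"dz": -75,"roll": 0},
  {"dx": 0,"dy": 0,"dz": -100,"roll": 0},
])

```text
clock: 19.93
tcp_pos: [0.4506, 0.1228, 0.1699]
eef_rot: [0.707, 0.707, -0.001, -0.0]
ft_force: [0.8, 0.2, -1.7]
finger_gap: 0.0542
grip_force: 29.9
```

Emit:
apply_moves([
  {"dx": -4,"dy": 11,"dz": 0,"roll": 0},
  {"dx": -14,"dy": 38,"dz": 0,"roll": 0},
  {"dx": -25,"dy": 68,"dz": 0,"roll": 0},
  {"dx": -36,"dy": 98,"dz": 0,"roll": 0},
  {"dx": -47,"dy": 128,"dz": 0,"roll": 0},
])

```text
clock: 20.35
tcp_pos: [0.5803, 0.0755, 0.1691]
eef_rot: [0.707, 0.707, -0.0, -0.0]
ft_force: [0.3, 0.2, -0.9]
finger_gap: 0.0541
grip_force: 29.9
```

Emit:
apply_moves([
  {"dx": -11,"dy": 30,"dz": 0,"roll": 0},
  {"dx": -21,"dy": 57,"dz": 0,"roll": 0},
  {"dx": -28,"dy": 76,"dz": 0,"roll": 0},
  {"dx": -31.5,"dy": 83.5,"dz": 0,"roll": 0},
  {"dx": -31.5,"dy": 83.5,"dz": 0,"roll": 0},
])

```text
clock: 20.77
tcp_pos: [0.6635, 0.0436, 0.1684]
eef_rot: [0.707, 0.707, -0.0, -0.0]
ft_force: [-0.1, -0.6, -1.4]
finger_gap: 0.0543
grip_force: 29.9
```

Emit:
apply_moves([
  {"dx": 0,"dy": 0,"dz": 0,"roll": 0},
  {"dx": 0,"dy": 0,"dz": 12,"roll": 0},
  {"dx": 0,"dy": 0,"dz": 25,"roll": 0},
  {"dx": 0,"dy": 0,"dz": 38,"roll": 0},
  {"dx": 0,"dy": 0,"dz": 50,"roll": 0},
])

```text
clock: 21.18
tcp_pos: [0.6613, 0.045, 0.1167]
eef_rot: [0.707, 0.708, -0.001, -0.001]
ft_force: [-0.1, 0.1, -1.5]
finger_gap: 0.0545
grip_force: 29.9
```

Emit:
apply_moves([
  {"dx": 0,"dy": 0,"dz": 5,"roll": 0},
  {"dx": 0,"dy": 0,"dz": 8,"roll": 0},
  {"dx": 0,"dy": 0,"dz": 10,"roll": 0},
  {"dx": 0,"dy": 0,"dz": 10,"roll": 0},
  {"dx": 0,"dy": 0,"dz": 10,"roll": 0},
])

```text
clock: 21.6
tcp_pos: [0.6632, 0.0445, 0.1096]
eef_rot: [0.707, 0.707, 0.0, 0.0]
ft_force: [0.6, -0.9, -2.0]
finger_gap: 0.0544
grip_force: 29.9
```

```bash
python3 st.py .663 .0446 .1012
```

```text
21.6 [0.6632 0.0445 0.1096] xaxis [-0.0006  1.     -0.    ] z [ 0.0009 -0.     -1.    ] gap 0.054386186137746276 grip 29.859158154577017 F [ 0.5872 -0.9018 -1.9682]
shift mm [ 0.068  -0.2428  8.443 ]
```

The gap is 54.4 mm here against 56 mm for the others, so I'll check how honey sits in the fingers before setting it down.

Run:
```python
from h import *
im,d=arm.capture('scene'); w,_=arm.capture('wrist')
o=np.zeros((480,800,3),np.uint8); o[:,:400]=cv2.resize(im[180:380,160:327],(400,480)); o[:,400:]=cv2.resize(w[160:480,190:457],(400,480)); save('s3',o)
```

```text
(no output)
```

View pics/s3.png

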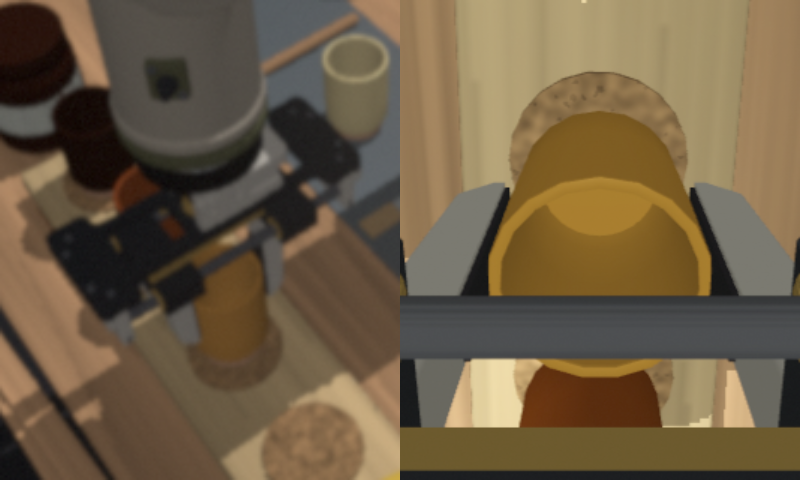

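Honey hangs upright and centred above pad 2. Its cup is faceted, so it is being gripped across flats. I'll set it down.

Emit:
apply_moves([
  {"dx": 0,"dy": 0,"dz": 3,"roll": 0},
  {"dx": 0,"dy": 0,"dz": 5,"roll": 0},
  {"dx": 0,"dy": 0,"dz": 6.5,"roll": 0},
  {"dx": 0,"dy": 0,"dz": 7,"roll": 0},
  {"dx": 0,"dy": 0,"dz": 7,"roll": 0},
])

```text
clock: 22.12
tcp_pos: [0.6626, 0.0446, 0.1016]
eef_rot: [0.707, 0.707, -0.0, -0.0]
ft_force: [0.4, -0.0, -0.8]
finger_gap: 0.0547
grip_force: 29.9
```

Emit:
apply_moves([
  {"dx": 0,"dy": 0,"dz": 0.5,"roll": 0},
  {"dx": 0,"dy": 0,"dz": 1,"roll": 0},
  {"dx": 0,"dy": 0,"dz": 1,"roll": 0},
  {"dx": 0,"dy": 0,"dz": 1,"roll": 0},
  {"dx": 0,"dy": 0,"dz": 1,"roll": 0},
])

```text
clock: 22.53
tcp_pos: [0.6629, 0.0446, 0.1014]
eef_rot: [0.707, 0.707, 0.0, 0.0]
ft_force: [-1.4, 0.5, 1.7]
finger_gap: 0.0547
grip_force: 29.9
```

Emit:
apply_moves([
  {"dx": 0,"dy": 0,"dz": 0,"roll": 0},
  {"dx": 0,"dy": 0,"dz": 0,"roll": 0},
  {"dx": 0,"dy": 0,"dz": 0,"roll": 0},
  {"dx": 0,"dy": 0,"dz": 0,"roll": 0},
  {"dx": 0,"dy": 0,"dz": 0,"roll": 0},
], fingers=90)

```text
clock: 22.95
tcp_pos: [0.6628, 0.0446, 0.101]
eef_rot: [0.707, 0.707, 0.0, 0.0]
ft_force: [-0.1, 0.6, -0.5]
finger_gap: 0.0835
grip_force: 0.0
```

Emit:
apply_moves([
  {"dx": 0,"dy": 0,"dz": 0,"roll": 0},
  {"dx": 0,"dy": 0,"dz": 0,"roll": 0},
  {"dx": 0,"dy": 0,"dz": 0,"roll": 0},
  {"dx": 0,"dy": 0,"dz": 0,"roll": 0},
  {"dx": 0,"dy": 0,"dz": 0,"roll": 0},
])

```text
clock: 23.37
tcp_pos: [0.6628, 0.0446, 0.101]
eef_rot: [0.707, 0.707, 0.0, 0.0]
ft_force: [0.2, 0.3, 0.2]
finger_gap: 0.0901
grip_force: 0.0
```

Emit:
apply_moves([
  {"dx": 0,"dy": 0,"dz": -10,"roll": 0},
  {"dx": 0,"dy": 0,"dz": -30,"roll": 0},
  {"dx": 0,"dy": 0,"dz": -60,"roll": 0},
  {"dx": 0,"dy": 0,"dz": -90,"roll": 0},
  {"dx": 0,"dy": 0,"dz": -110,"roll": 0},
])

```text
clock: 23.78
tcp_pos: [0.6638, 0.0446, 0.2154]
eef_rot: [0.707, 0.707, 0.001, 0.001]
ft_force: [1.1, 0.5, 1.2]
finger_gap: 0.0903
grip_force: 0.0
```

Emit:
apply_moves([
  {"dx": -18,"dy": -28,"dz": 0,"roll": 0},
  {"dx": -36,"dy": -56,"dz": 0,"roll": 0},
  {"dx": -54,"dy": -84,"dz": 0,"roll": 0},
  {"dx": -72,"dy": -112,"dz": 0,"roll": 0},
  {"dx": -90,"dy": -140,"dz": 0,"roll": 0},
])

```text
clock: 24.2
tcp_pos: [0.5217, -0.0461, 0.2119]
eef_rot: [0.707, 0.707, 0.0, 0.0]
ft_force: [-0.2, -0.2, 0.7]
finger_gap: 0.0899
grip_force: 0.0
```

Emit:
apply_moves([
  {"dx": -18,"dy": -28,"dz": 0,"roll": 0},
  {"dx": -36,"dy": -56,"dz": 0,"roll": 0},
  {"dx": -46,"dy": -72,"dz": 0,"roll": 0},
  {"dx": -52,"dy": -81,"dz": 0,"roll": 0},
  {"dx": -52,"dy": -81,"dz": 0,"roll": 0},
])

```text
clock: 24.62
tcp_pos: [0.4411, -0.0986, 0.212]
eef_rot: [0.708, 0.707, 0.0, 0.001]
ft_force: [-0.5, -0.2, 0.1]
finger_gap: 0.0898
grip_force: 0.0
```

Emit:
apply_moves([
  {"dx": 0,"dy": 0,"dz": 0,"roll": 0},
  {"dx": 0,"dy": 0,"dz": 0,"roll": 0},
  {"dx": 0,"dy": 0,"dz": 0,"roll": 0},
  {"dx": 0,"dy": 0,"dz": 0,"roll": 0},
  {"dx": 0,"dy": 0,"dz": 0,"roll": 0},
])

```text
clock: 25.03
tcp_pos: [0.4423, -0.0971, 0.2108]
eef_rot: [0.707, 0.708, -0.0, -0.0]
ft_force: [0.3, 0.2, 0.1]
finger_gap: 0.0903
grip_force: 0.0
```

```bash
python3 st.py .442 -.0973 .069 && python3 -c "
from rims import *
rims(['brown','amber','honey'])"
```

```text
25.03 [ 0.4423 -0.0971  0.2108] xaxis [-0.0017  1.      0.0003] z [-0.0005  0.0003 -1.    ] gap 0.09030393466598668 grip 0.0 F [0.2569 0.1542 0.0905]
shift mm [ -0.249   -0.2404 141.8471]
top brown 140 [ 0.6584 -0.1539] r 0.0289 off mm [0.1455 1.3661] ztop 0.119
top amber 140 [ 0.6604 -0.0536] r 0.0290 off mm [-0.16    1.7078] ztop 0.118
top honey 143 [0.663 0.044] r 0.0285 off mm [ 0.0231 -0.6262] ztop 0.118
```

Three are placed within 2 mm. Next is cream.

Emit:
apply_moves([
  {"dx": 0,"dy": 0,"dz": 30,"roll": 0},
  {"dx": 0,"dy": 0,"dz": 60,"roll": 0},
  {"dx": 0,"dy": 0,"dz": 90,"roll": 0},
  {"dx": 0,"dy": 0,"dz": 100,"roll": 0},
  {"dx": 0,"dy": 0,"dz": 100,"roll": 0},
])

```text
clock: 25.5
tcp_pos: [0.4396, -0.0966, 0.108]
eef_rot: [0.707, 0.707, -0.001, -0.003]
ft_force: [0.0, 0.5, -0.1]
finger_gap: 0.0898
grip_force: 0.0
```

Emit:
apply_moves([
  {"dx": 0,"dy": 0,"dz": 14,"roll": 0},
  {"dx": 0,"dy": 0,"dz": 28,"roll": 0},
  {"dx": 0,"dy": 0,"dz": 42,"roll": 0},
  {"dx": 0,"dy": 0,"dz": 42,"roll": 0},
  {"dx": 0,"dy": 0,"dz": 42,"roll": 0},
])

```text
clock: 25.92
tcp_pos: [0.4424, -0.0977, 0.0702]
eef_rot: [0.707, 0.707, 0.0, 0.0]
ft_force: [0.1, 0.0, 0.2]
finger_gap: 0.0898
grip_force: 0.0
```

Emit:
apply_moves([
  {"dx": 0,"dy": 0,"dz": 0,"roll": 0},
  {"dx": 0,"dy": 0,"dz": 0,"roll": 0},
  {"dx": 0,"dy": 0,"dz": 0,"roll": 0},
  {"dx": 0,"dy": 0,"dz": 0,"roll": 0},
  {"dx": 0,"dy": 0,"dz": 0,"roll": 0},
], fingers=40)

```text
clock: 26.33
tcp_pos: [0.4422, -0.0977, 0.0696]
eef_rot: [0.707, 0.707, 0.0, 0.0]
ft_force: [0.4, -0.4, 0.1]
finger_gap: 0.0615
grip_force: 0.0
```

Emit:
apply_moves([
  {"dx": 0,"dy": 0,"dz": 0,"roll": 0},
  {"dx": 0,"dy": 0,"dz": 0,"roll": 0},
  {"dx": 0,"dy": 0,"dz": 0,"roll": 0},
  {"dx": 0,"dy": 0,"dz": 0,"roll": 0},
  {"dx": 0,"dy": 0,"dz": 0,"roll": 0},
])

```text
clock: 26.75
tcp_pos: [0.442, -0.0976, 0.0693]
eef_rot: [0.707, 0.707, 0.0, 0.0]
ft_force: [-1.7, -0.1, 4.4]
finger_gap: 0.0548
grip_force: 29.7
```

```bash
python3 st.py .665 .1446 .1012
```

```text
26.75 [ 0.442  -0.0976  0.0693] xaxis [-0.0006  1.     -0.0001] z [ 0.0001 -0.0001 -1.    ] gap 0.05479993987780624 grip 29.726359276100993 F [-1.7112 -0.1422  4.4115]
shift mm [242.0642 223.1683 -31.936 ]
```

Emit:
apply_moves([
  {"dx": 0,"dy": 0,"dz": -10,"roll": 0},
  {"dx": 0,"dy": 0,"dz": -40,"roll": 0},
  {"dx": 0,"dy": 0,"dz": -75,"roll": 0},
  {"dx": 0,"dy": 0,"dz": -110,"roll": 0},
  {"dx": 0,"dy": 0,"dz": -140,"roll": 0},
])

```text
clock: 27.17
tcp_pos: [0.4417, -0.0975, 0.2115]
eef_rot: [0.707, 0.707, 0.0, 0.0]
ft_force: [1.2, -0.1, -2.0]
finger_gap: 0.0549
grip_force: 29.7
```

Emit:
apply_moves([
  {"dx": 15,"dy": 4,"dz": 0,"roll": 0},
  {"dx": 42,"dy": 14,"dz": 0,"roll": 0},
  {"dx": 70,"dy": 28,"dz": 0,"roll": 0},
  {"dx": 98,"dy": 46,"dz": 0,"roll": 0},
  {"dx": 126,"dy": 66,"dz": 0,"roll": 0},
])

```text
clock: 27.58
tcp_pos: [0.5079, 0.0298, 0.2095]
eef_rot: [0.707, 0.707, 0.0, 0.0]
ft_force: [-0.1, -1.5, -1.2]
finger_gap: 0.0549
grip_force: 29.7
```

Emit:
apply_moves([
  {"dx": 26,"dy": 24,"dz": 0,"roll": 0},
  {"dx": 52,"dy": 49,"dz": 0,"roll": 0},
  {"dx": 76,"dy": 74,"dz": 0,"roll": 0},
  {"dx": 94,"dy": 98,"dz": 0,"roll": 0},
  {"dx": 106,"dy": 122,"dz": 0,"roll": 0},
])

```text
clock: 28.0
tcp_pos: [0.6303, 0.137, 0.2088]
eef_rot: [0.706, 0.708, -0.0, -0.001]
ft_force: [-0.2, -0.5, -1.7]
finger_gap: 0.0548
grip_force: 29.7
```

Emit:
apply_moves([
  {"dx": 6,"dy": 18,"dz": 0,"roll": 0},
  {"dx": 9,"dy": 30,"dz": 0,"roll": 0},
  {"dx": 10,"dy": 35,"dz": 0,"roll": 0},
  {"dx": 10,"dy": 35,"dz": 0,"roll": 0},
  {"dx": 10,"dy": 35,"dz": 0,"roll": 0},
])

```text
clock: 28.42
tcp_pos: [0.6642, 0.1443, 0.2087]
eef_rot: [0.707, 0.707, -0.0, -0.0]
ft_force: [-0.4, -0.7, -2.0]
finger_gap: 0.0547
grip_force: 29.7
```

Emit:
apply_moves([
  {"dx": 0,"dy": 0,"dz": 12,"roll": 0},
  {"dx": 0,"dy": 0,"dz": 32,"roll": 0},
  {"dx": 0,"dy": 0,"dz": 55,"roll": 0},
  {"dx": 0,"dy": 0,"dz": 75,"roll": 0},
  {"dx": 0,"dy": 0,"dz": 85,"roll": 0},
])

```text
clock: 28.83
tcp_pos: [0.6621, 0.1439, 0.12]
eef_rot: [0.707, 0.707, -0.002, -0.002]
ft_force: [-0.8, 0.3, -2.4]
finger_gap: 0.0549
grip_force: 29.7
```

Emit:
apply_moves([
  {"dx": 0,"dy": 0,"dz": 5,"roll": 0},
  {"dx": 0,"dy": 0,"dz": 10,"roll": 0},
  {"dx": 0,"dy": 0,"dz": 14,"roll": 0},
  {"dx": 0,"dy": 0,"dz": 15,"roll": 0},
  {"dx": 0,"dy": 0,"dz": 15,"roll": 0},
])

```text
clock: 29.25
tcp_pos: [0.6652, 0.1446, 0.1098]
eef_rot: [0.707, 0.707, 0.0, 0.0]
ft_force: [-0.6, -0.4, -1.0]
finger_gap: 0.0549
grip_force: 29.7
```

```bash
python3 st.py .665 .1446 .1012
```

```text
29.25 [0.6652 0.1446 0.1098] xaxis [-0.0006  1.      0.0002] z [ 0.0011  0.0002 -1.    ] gap 0.05491295980297024 grip 29.724129696842283 F [-0.609  -0.4136 -1.0345]
shift mm [-0.0402 -0.1738  8.6025]
```

Emit:
apply_moves([
  {"dx": 0,"dy": 0,"dz": 3,"roll": 0},
  {"dx": 0,"dy": 0,"dz": 5,"roll": 0},
  {"dx": 0,"dy": 0,"dz": 6.5,"roll": 0},
  {"dx": 0,"dy": 0,"dz": 7,"roll": 0},
  {"dx": 0,"dy": 0,"dz": 7,"roll": 0},
])

```text
clock: 29.67
tcp_pos: [0.6646, 0.1446, 0.1018]
eef_rot: [0.707, 0.707, -0.0, -0.0]
ft_force: [0.4, -0.2, -1.5]
finger_gap: 0.0546
grip_force: 29.7
```

Emit:
apply_moves([
  {"dx": 0,"dy": 0,"dz": 0.5,"roll": 0},
  {"dx": 0,"dy": 0,"dz": 1,"roll": 0},
  {"dx": 0,"dy": 0,"dz": 1,"roll": 0},
  {"dx": 0,"dy": 0,"dz": 1,"roll": 0},
  {"dx": 0,"dy": 0,"dz": 1,"roll": 0},
])

```text
clock: 30.08
tcp_pos: [0.6649, 0.1446, 0.1014]
eef_rot: [0.707, 0.707, 0.0, 0.0]
ft_force: [-1.3, -0.0, 0.8]
finger_gap: 0.055
grip_force: 29.7
```

Contact is made, so I'll release, rise and back off for a final look.

Emit:
apply_moves([
  {"dx": 0,"dy": 0,"dz": 0,"roll": 0},
  {"dx": 0,"dy": 0,"dz": 0,"roll": 0},
  {"dx": 0,"dy": 0,"dz": 0,"roll": 0},
  {"dx": 0,"dy": 0,"dz": 0,"roll": 0},
  {"dx": 0,"dy": 0,"dz": 0,"roll": 0},
], fingers=90)

```text
clock: 30.5
tcp_pos: [0.6648, 0.1446, 0.101]
eef_rot: [0.707, 0.707, 0.0, 0.0]
ft_force: [-0.7, 0.3, -0.3]
finger_gap: 0.0835
grip_force: 0.0
```

Emit:
apply_moves([
  {"dx": 0,"dy": 0,"dz": 0,"roll": 0},
  {"dx": 0,"dy": 0,"dz": 0,"roll": 0},
  {"dx": 0,"dy": 0,"dz": 0,"roll": 0},
  {"dx": 0,"dy": 0,"dz": 0,"roll": 0},
  {"dx": 0,"dy": 0,"dz": 0,"roll": 0},
])

```text
clock: 30.92
tcp_pos: [0.6647, 0.1446, 0.101]
eef_rot: [0.707, 0.707, 0.0, 0.0]
ft_force: [0.2, -0.6, 0.6]
finger_gap: 0.0899
grip_force: 0.0
```

Emit:
apply_moves([
  {"dx": 0,"dy": 0,"dz": -10,"roll": 0},
  {"dx": 0,"dy": 0,"dz": -30,"roll": 0},
  {"dx": 0,"dy": 0,"dz": -60,"roll": 0},
  {"dx": 0,"dy": 0,"dz": -90,"roll": 0},
  {"dx": 0,"dy": 0,"dz": -120,"roll": 0},
])

```text
clock: 31.33
tcp_pos: [0.6645, 0.1445, 0.223]
eef_rot: [0.707, 0.707, 0.0, -0.0]
ft_force: [-0.2, 0.7, 0.4]
finger_gap: 0.0903
grip_force: 0.0
```

Emit:
apply_moves([
  {"dx": 0,"dy": -30,"dz": 0,"roll": 0},
  {"dx": 0,"dy": -65,"dz": 0,"roll": 0},
  {"dx": 0,"dy": -100,"dz": 0,"roll": 0},
  {"dx": 0,"dy": -135,"dz": 0,"roll": 0},
  {"dx": 0,"dy": -170,"dz": 0,"roll": 0},
])

```text
clock: 31.75
tcp_pos: [0.4933, 0.1444, 0.2217]
eef_rot: [0.707, 0.707, 0.0, 0.0]
ft_force: [-1.0, 0.0, 1.7]
finger_gap: 0.09
grip_force: 0.0
```

Emit:
apply_moves([
  {"dx": 0,"dy": -30,"dz": 0,"roll": 0},
  {"dx": 0,"dy": -40,"dz": 0,"roll": 0},
  {"dx": 0,"dy": -40,"dz": 0,"roll": 0},
  {"dx": 0,"dy": -40,"dz": 0,"roll": 0},
  {"dx": 0,"dy": -40,"dz": 0,"roll": 0},
])

```text
clock: 32.17
tcp_pos: [0.4557, 0.1445, 0.2219]
eef_rot: [0.707, 0.707, 0.001, 0.0]
ft_force: [0.2, 0.6, -0.0]
finger_gap: 0.0902
grip_force: 0.0
```

```bash
python3 st.py && python3 -c "
from rims import *
save('t5',rims(['brown','amber','honey','cream'])[60:420,120:460])
save('s5',rims(['brown','amber','honey','cream'],'scene'))
W=cloud(arm.camera_model('top'),arm.capture('top')[1])
for n,x,y in[('Y',.6661,.257),('B',.6606,-.2713)]:
    k=(np.hypot(W[...,0]-x,W[...,1]-y)<.06)&(W[...,2]>.105);c,r=cv2.minEnclosingCircle(W[k][:,:2].astype(np.float32));print('jar',n,c,r)
"
```

```text
32.17 [0.4557 0.1445 0.2219] xaxis [-0.0006  1.      0.0002] z [ 0.0016  0.0002 -1.    ] gap 0.09018235066433884 grip 0.0 F [ 0.1834  0.6366 -0.0215]
top brown 138 [ 0.6582 -0.154 ] r 0.0290 off mm [-0.0664  1.2678] ztop 0.118
top amber 138 [ 0.6597 -0.0548] r 0.0283 off mm [-0.879   0.4951] ztop 0.119
top honey 143 [0.6633 0.0442] r 0.0291 off mm [ 0.2572 -0.4353] ztop 0.119
top cream 146 [0.6646 0.1456] r 0.0292 off mm [-0.4353  0.9772] ztop 0.120
scene brown 403 [ 0.6592 -0.1563] r 0.0295 off mm [ 0.8514 -0.9885] ztop 0.115
scene amber 440 [ 0.6606 -0.0555] r 0.0290 off mm [ 0.0497 -0.1732] ztop 0.116
scene honey 483 [0.6624 0.0433] r 0.0290 off mm [-0.5658 -1.2629] ztop 0.116
scene cream 509 [0.6638 0.1445] r 0.0287 off mm [-1.1612 -0.0667] ztop 0.116
jar Y (0.665774941444397, 0.258493572473526) 0.04008554667234421
jar B (0.6611911058425903, -0.2721617519855499) 0.03989353030920029
```

View pics/s5.png

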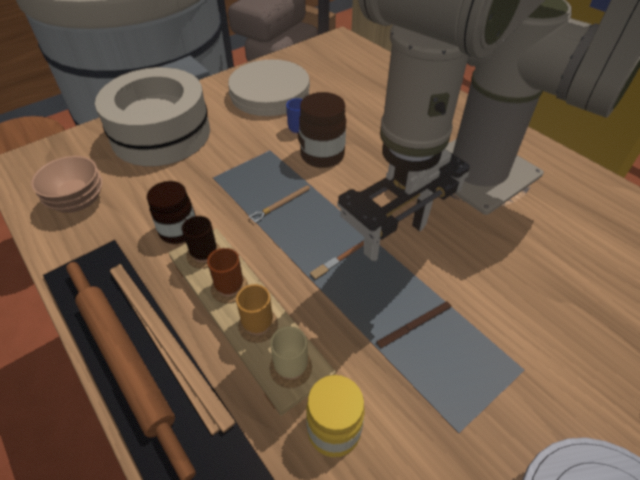

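The scene view shows cream (290,350), honey (255,308), amber (225,270) and brown (199,238), all upright and in order from the yellow jar to the brown one. The jars have not moved and the arm is clear, so I'm handing in.

```bash
python3 -c "
from cell import arm
print(arm.close_job())"
```

```text
the job is handed in; nothing more can be done
None
```

I handed the job in at about 32 s: cream, honey, amber and brown stand upright on pads 1 to 4, from the yellow jar to the brown jar. Each measured within 2 mm of its pad's centre, and neither jar moved measurably; the hand-in call gave no verdict.

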